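# Turn the vial warmer up four clicks and start it

### The arm

A 7-joint arm with a two-finger parallel gripper is mounted at the origin on the work surface. World frame = base frame: x ahead of the robot, y to its left, z up, the work surface at z = 0. Lengths are in m, angles in rad, forces in N, time in s.
With the tool pointing down it reaches from about 0.4 to 0.85 m from the base axis. Payload 10.4 kg.
Tool frame: the origin (TCP) lies where the fingers leave the gripper's body, on its centre line; the fingertips stand 73 mm ahead of it and the grasp point (between the pads) lies 54 mm ahead of it; z points along the fingers, y is the line along which they close (so a half turn about z gives the same grasp; the last joint's range is limited). The gripper opens to 85 mm and grips with 20 to 120 N. Pads are 22 mm wide; open, the fingers measure 114 mm over their backs; the gripper's body (76 mm by 85 mm) begins 54 mm behind the grasp point. The pads swing forward as they close: fully open they stand 13 mm farther back than shut.
Start: joints at [1.3, 0.332, -0.065, 1.46, 0.022, 1.35, -0.088], TCP at [0.153, -0.606, 0.304] pointing down, gripper open.
Joint ranges: [-2.6, 2.6], [-0.5, 2.12], [-1.47, 1.34], [0.16, 2.42], [-1.27, 4.41], [0.06, 2.06], [-2.6, 2.6]. Speed limits (rad/s): [2.22, 2.22, 2.79, 2.79, 3.14, 3.14, 3.14].

### API

Orientations are given as a unit quaternion [x, y, z, w].
In Python, from workcell import manip, camera gives the robot as it stands. The module is installed in compiled form; this text tells all that it offers.
- The arm moves only by the shell command python3 -m creep 'ROWS' [OPENING] [FORCE]. ROWS is JSON, a list of rows, each a list of 2 entries, a list of its own where there are three numbers: the shift along the tool's x, y, z in mm, then the turn about the tool's z in rad. In form: [[[tx, ty, tz], twist], ...]. A call has 1 to 5 rows; each row is the pose to reach, as a shift and turn from the pose commanded when the call began, along the tool's axes at that moment; what a row does not reach only later rows make up. A row lasts 1/12 s, in which the tool goes at most 41.7 mm and 7.16 degrees, less where a joint would pass 70% of its speed; a pose out of reach is approached as far as the arm can. A call with a gripper value outside its range is refused whole. OPENING is the opening, from 0 (shut) to 1 (fully open), set as the call begins (- or left out, the last holds). The fingers move at their own pace and stop on an object; FORCE is the grip in N (left out, the last holds). Time passes only in rows, so rows that repeat a pose let the fingers close. It gives the time, the measured TCP pose, the force, the opening and the grip force at its end, in the units of the state.
- manip.get_obs(): the state, without advancing time (a new reading comes with each control period).
- camera(name): name is "scene" or "top" or "wrist"; returns a dict with "pixels" (480x640x3 uint8, red, green, blue), "z_map" (480x640 float32, m along the optical axis (not along the pixel's ray), 0 where there is no reading), "fx", "fy", "cx", "cy" (pixels), "extrinsics" (4x4, takes a point from world to camera coordinates). Camera axes: x right, y down, z forward; pixel columns grow to the right and rows downward; lengths in m; the calibration is good to about 2 mm. A picture is of the moment at which its call begins.
- manip.hand_in(): hands the job in; it is judged then, once.
The state is a dict: "clock": time; "joint_pos": joint angles; "joint_velocities": joint speeds; "tau": joint torques, N m; "position": TCP position; "ee_rot": TCP orientation; "ft_force": force on the tool from outside, world axes, zero at the start; "torque": the same for the moment, N m; "grip_width": opening from 0.0 (shut) to 1.0 (fully open); "grasp_force": force on a finger pad.
Only numpy, scipy, OpenCV 4.12 (cv2) and the standard library are available. Lean on these libraries where they do the work, as an engineer would, in place of code of your own. Each camera call takes 0.05 s, during which the arm holds its last target. There are 200 camera calls.

### The job

With a fingertip, gently push the grey dial of the vial warmer round clockwise (seen from above) by exactly four clicks from where it stands, never going on to a fifth, and leave it resting in its click. Then press the green start button beside it all the way down and let it come up again, with the finger away from everything. Do not start the warmer before the dial is set; nothing is to be picked up, and the vials, bottle, label roll, pen pot and stapler stay where they stand.

Things in the scene. Friction and masses are not known exactly. Their poses are not given: they have to be found in the camera images.
- dial (a joint): angle of the grey dial on the warmer's top, rad; grows as the dial turns CLOCKWISE seen from above. Click stops lie every 0.349 rad (20 degrees) at 0, 0.349, 0.698 ... 3.49. The dial starts in one of the stops 0 to 3. A sprung roller holds it in each stop: it takes about 4 to 6 N at the fingertip to leave a stop, the push fades to nothing half-way (10 degrees on), and there the dial snaps forward by itself into the next stop.
- dial_axis (a point): top of the dial's hub on its vertical axis. The dial is 104 mm across and 31 mm tall, standing on the warmer's flat top (80 mm above the table). A pocket for the fingertip, marked by a white line and an orange rim, is cut out of it: the pocket is open at the top and at the rim, reaches in to a hub of 14 mm radius, is about 97 degrees wide and 22 mm deep.
- dial_pocket (a point): centre of the pocket's floor, 38 mm out from the dial's axis and 22 mm below the dial's top (89 mm above the table); it turns with the dial. At this radius the pocket is about 57 mm wide from wall to wall.
- dial_push (a point): point half-way up the pocket's clockwise end wall (11 mm below the dial's top), 39 mm out from the axis, turning with the dial: a fingertip in the pocket that pushes this wall clockwise about the axis turns the dial clockwise. The wall is upright and flat, 22 mm high; the line from the axis to this point lies 49 degrees clockwise of the pocket's centre.
- dial_rim (a point): point on the pocket's floor 45 mm out from the axis, on the pocket's centre line; turns with the dial. Used to measure how far the dial has turned.
- warmer: white vial warmer, a fixed box 260 x 340 x 80 mm; origin under its centre, its x axis points to its back, y to its left, z up. On its top: the dial at (-45, 70) mm, the start button at (-60, -92) mm, and along the back (x from 32 to 118 mm) a metal block of purple-capped vials reaching 114 mm above the table. Coloured marks on its top round the dial stand at the click stops 0 to 10.
- start (a joint): travel of the green start button, m: 0 up, 0.006 fully down (about 5 N, springs back up).
- start_top (a point): centre of the top of the round green start button (32 mm across); it is pressed straight down.
- vial_a: loose glass vial with purple cap, 22 mm across, 46 mm tall, standing on the warmer's top; origin under its centre. Leave alone.
- vial_b: another such vial. Leave alone.
- gel: clear bottle with blue cap, 60 mm across, 150 mm tall, on the table; origin under its centre. Leave alone.
- labels: roll of paper labels standing on its flat side, 76 mm across, 50 mm tall; origin under its centre. Leave alone.
- penpot: magenta pen pot, 72 mm across, 95 mm tall; origin under its centre. Leave alone.
- stapler: red and black stapler, 130 x 32 x 43 mm; origin under its centre. Leave alone.

How it is judged:
By the outcome, as a careful person would: the job done as asked, in the order asked, and still so for the second after the job is handed in, with the robot touching nothing.
It also fails if it takes over 56 s, if anything falls off the work surface, if the arm or the gripper's body presses on something with over 40 N, if the wrist force passes 120 N, or if a joint passes its speed limit or range.

## Working session

There is one attempt and no reset: what is moved stays moved. The work goes in short steps, Python scripts to look and compute and a shell command to move; the robot and the scene stay as the last step left them, time stands still between calls to the robot, and variables do not carry over. Pictures are saved under pics/ and viewed, at most 10 in all, crops included, and the job is handed in when it is done.

```bash
mkdir -p pics
cat > h.py <<'E'
import numpy as np, cv2
from workcell import manip, camera
from scipy.spatial.transform import Rotation as R
def ray(c,u,v,z):
    T=np.array(c["extrinsics"]);Rm=T[:3,:3];o=-Rm.T@T[:3,3]
    d=Rm.T@np.array([(u-c["cx"])/c["fx"],(v-c["cy"])/c["fy"],1.])
    return o+d*(z-o[2])/d[2]
def proj(c,p):
    T=np.array(c["extrinsics"]);q=T[:3,:3]@p+T[:3,3]
    return c["fx"]*q[0]/q[2]+c["cx"],c["fy"]*q[1]/q[2]+c["cy"]
def save(c,n): cv2.imwrite("pics/"+n+".png",cv2.cvtColor(c["pixels"],cv2.COLOR_RGB2BGR))
E
python3 - <<'E'
from h import *
o=manip.get_obs();print({k:np.round(v,3) for k,v in o.items()})
print(R.from_quat(o["ee_rot"]).as_matrix().round(3))
for n in("top","scene"):
    c=camera(n);save(c,n+"0")
    T=np.array(c["extrinsics"]);print(n,c["fx"],(-T[:3,:3].T@T[:3,3]).round(3))
    p=c["pixels"];h=cv2.cvtColor(p,cv2.COLOR_RGB2HSV)
    m=cv2.inRange(h,(45,110,60),(85,255,255));k,l,s,ce=cv2.connectedComponentsWithStats(m)
    for i in range(1,k):
        if s[i,4]>40:print(s[i],ce[i],ray(c,*ce[i],.085).round(4))
E
```

```text
{'clock': np.float64(0.0), 'joint_pos': array([ 1.3  ,  0.333, -0.065,  1.461,  0.022,  1.35 , -0.089]), 'joint_velocities': array([-0.001,  0.   ,  0.   , -0.001, -0.002,  0.001, -0.001]), 'tau': array([ 1.0000e-03, -6.2544e+01,  5.0000e-02, -3.9159e+01,  1.6000e-02,
        1.0000e-02,  0.0000e+00]), 'position': array([ 0.153, -0.606,  0.303]), 'ee_rot': array([ 0.992,  0.124, -0.   , -0.001]), 'ft_force': array([ 0.595, -0.158, -0.22 ]), 'torque': array([-0.024,  0.046,  0.028]), 'grasp_force': np.float64(0.0), 'grip_width': np.float64(0.999)}
[[ 0.969  0.245 -0.   ]
 [ 0.245 -0.969  0.001]
 [-0.    -0.001 -1.   ]]
top 509.6713471077397 [ 0.324 -0.013  1.368]
[590 215  36  19 365] [607.33150685 224.2630137 ] [ 0.5468 -0.6979  0.085 ]
[381 256  12  13 127] [386.43307087 262.04724409] [ 0.4651 -0.1386  0.085 ]
scene 467.7748606864451 [1.106 0.384 0.996]
[ 446   85   76   40 1525] [488.73311475 102.0642623 ] [-0.2378  0.1575  0.085 ]
[280 194   9   7  53] [284.09433962 196.81132075] [ 0.454  -0.1472  0.085 ]
```

View pics/top0.png

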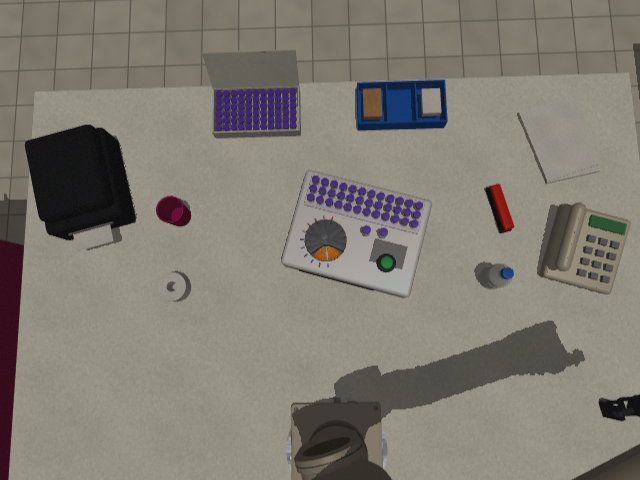

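View pics/scene0.png

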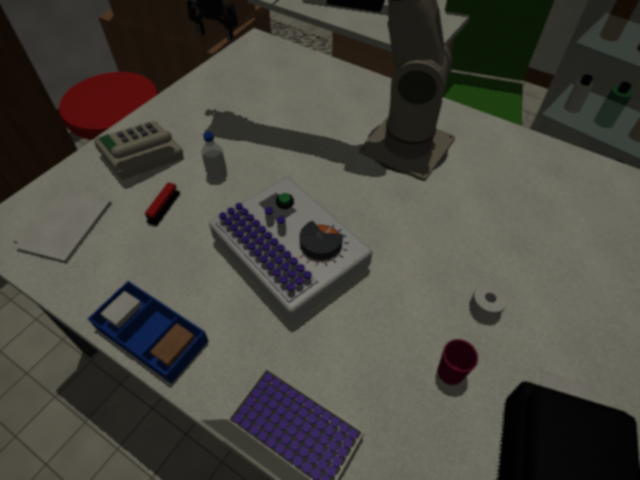

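Top view: the warmer is at about (355,235), the dial at (326,240) with its orange pocket facing the robot, the button at (386,262), and two loose vials at (365,230) and (382,232).

Run:
```python
from h import *
c=camera("top");p=c["pixels"]
cr=cv2.resize(p[190:300,270:440],None,fx=4.5,fy=4.5,interpolation=cv2.INTER_CUBIC)
cv2.imwrite("pics/crop1.png",cr[:,:,::-1])
h=cv2.cvtColor(p,cv2.COLOR_RGB2HSV)
m=cv2.inRange(h,(8,150,120),(22,255,255));m[:200]=0;m[:,:280]=0;m[:,360:]=0
ys,xs=np.nonzero(m);print("orange",xs.mean(),ys.mean(),ray(c,xs.mean(),ys.mean(),.089).round(4))
g=cv2.inRange(h,(0,0,40),(179,60,140))|m;g[:210]=0;g[275:]=0;g[:,:295]=0;g[:,352:]=0
g=cv2.morphologyEx(g,cv2.MORPH_OPEN,np.ones((5,5),np.uint8))
cs=max(cv2.findContours(g,0,1)[0],key=cv2.contourArea);e=cv2.minEnclosingCircle(cs);print(e,ray(c,*e[0],.105).round(4))
# warmer outline -> yaw
z=c["z_map"];w=cv2.inRange(h,(0,0,185),(179,40,255));w[:160]=0;w[300:]=0;w[:,:275]=0;w[:,440:]=0
cs=max(cv2.findContours(w,0,1)[0],key=cv2.contourArea);r=cv2.minAreaRect(cs)
print([ray(c,*q,.08).round(3)for q in cv2.boxPoints(r)])
T=np.array(c["extrinsics"])
for u,v in((386,262),(380,280),(326,235)):
    d=z[v,u];P=T[:3,:3].T@(np.array([(u-c["cx"])/c["fx"]*d,(v-c["cy"])/c["fy"]*d,d])-T[:3,3]);print(P.round(4))
```

```text
orange 326.3491379310345 253.39224137931035 [0.4905 0.0125 0.089 ]
((324.8333435058594, 239.4166717529297), 21.545421600341797) [0.5238 0.0151 0.105 ]Traceback (most recent call last):
  File "<stdin>", line 13, in <module>
ValueError: max() iterable argument is empty
```

View pics/crop1.png

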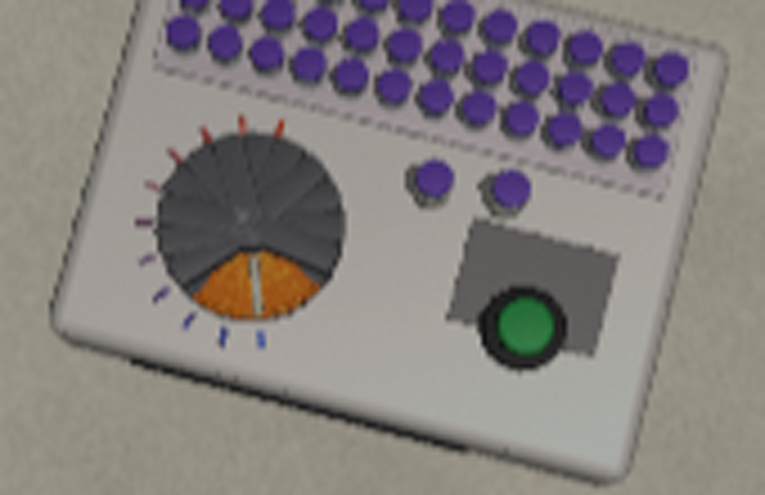

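Crop: the white line points from the hub (250,224) to (258,312). That matches the first blue mark at (262,340), so the dial is at stop 0. Four clicks take it to the fifth mark, at (147,260). I'll move above the dial with the fingers shut.

```bash
python3 -m creep '[[[10,-11,0],0],[[30,-33,1],0],[[55,-62,2],0],[[82,-92,3],0],[[109,-122,4],0]]' 0 30
python3 -m creep '[[[27,-30,1],0],[[54,-60,2],0],[[81,-91,3],0],[[108,-121,4],0],[[135,-151,5],0]]'
python3 -m creep '[[[27,-30,1],0],[[54,-60,2],0],[[81,-91,3],0],[[108,-121,4],0],[[135,-151,5],0]]'
python3 -m creep '[[[27,-30,1],0],[[54,-60,2],0],[[78,-87,4],0],[[92,-104,5],0],[[96,-108,6],0]]'
python3 -m creep '[[[0,0,0],-0.12],[[0,0,0],-0.24],[[0,0,0],-0.36],[[0,0,0],-0.48],[[0,0,0],-0.555]]'
python3 - <<'E'
from h import *
o=manip.get_obs();print(o["clock"],o["position"].round(4),o["joint_pos"].round(2),R.from_quat(o["ee_rot"]).as_matrix().round(3),o["grip_width"],o["ft_force"])
c=camera("wrist");save(c,"w1");T=np.array(c["extrinsics"]);print(c["fx"],(-T[:3,:3].T@T[:3,3]).round(3))
E
```

```text
clock: 0.57
position: [0.2294, -0.4592, 0.2995]
ee_rot: [0.992, 0.123, -0.0, -0.0]
ft_force: [1.3, 0.7, 1.3]
grip_width: 0.301
grasp_force: 0.0
clock: 0.98
position: [0.3232, -0.2795, 0.2948]
ee_rot: [0.992, 0.123, -0.0, 0.0]
ft_force: [1.1, -1.2, 0.3]
grip_width: 0.002
grasp_force: 0.0
clock: 1.4
position: [0.4171, -0.0999, 0.29]
ee_rot: [0.992, 0.124, 0.0, 0.0]
ft_force: [0.6, -0.4, -0.7]
grip_width: -0.003
grasp_force: 0.0
clock: 1.82
position: [0.484, 0.0305, 0.2839]
ee_rot: [0.992, 0.126, 0.0, -0.001]
ft_force: [-0.1, 0.1, -0.1]
grip_width: -0.002
grasp_force: 0.0
clock: 2.23
position: [0.483, 0.0255, 0.2837]
ee_rot: [0.919, 0.393, -0.0, 0.0]
ft_force: [-0.8, -0.1, -0.5]
grip_width: 0.002
grasp_force: 0.0
2.2333 [0.483  0.0255 0.2837] [ 0.65  0.1  -0.83  1.81  0.07  1.26 -0.96] [[ 0.691  0.723 -0.001]
 [ 0.723 -0.691 -0.   ]
 [-0.001 -0.    -1.   ]] 0.002036026992473743 [-0.84247013 -0.12865558 -0.53738258]
332.98681927704223 [0.537 0.083 0.353]
```

View pics/w1.png

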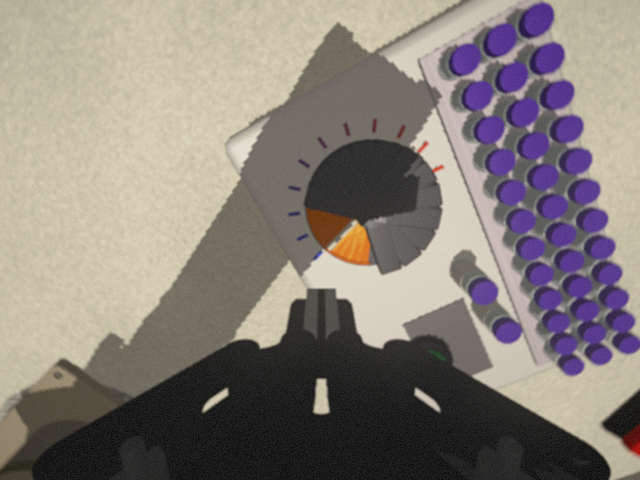

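Wrist view: dial centre is around (373,205), the pocket between (307,207) and (372,264), with the white line from (357,222) to (328,248). The marks run from (319,255), blue, to (438,168), red. The fingertips are at (322,295).

Run:
```python
from h import *
from scipy.optimize import least_squares
c=camera("wrist")
M=[(319,255),(303,237),(294,214),(294,188),(304,163),(323,143),(347,129),(374,125),(402,131),(423,146),(438,168)]
P=np.array([ray(c,*m,.08)[:2] for m in M])
f=least_squares(lambda x:np.hypot(*(P-x[:2]).T)-x[2],[.52,.015,.06]).x
print("axis",f.round(4)); a=np.degrees(np.unwrap(np.arctan2(*(P-f[:2]).T[::-1])));print(a.round(1))
for q in((357,222),(328,248)):
    d=ray(c,*q,.089)[:2]-f[:2];print("line",d.round(4),np.degrees(np.arctan2(d[1],d[0])))
h=cv2.cvtColor(c["pixels"],cv2.COLOR_RGB2HSV);g=cv2.inRange(h,(45,60,20),(85,255,255));g[:330]=0
k,l,s,ce=cv2.connectedComponentsWithStats(g);print([(s[i,4],ce[i],ray(c,*ce[i],.09).round(3)) for i in range(1,k) if s[i,4]>20])
w=P.mean(0)
ax=f[:2]; A=np.radians(a[0])
wl=A-np.radians(49);u=np.array([np.cos(wl),np.sin(wl)]);t=np.array([u[1],-u[0]])
print("wall deg",np.degrees(wl),"entry",(ax+.038*u-.019*t).round(4))
```

```text
axis [0.5261 0.015  0.062 ]
[-175.2 -195.3 -215.2 -235.4 -255.5 -275.6 -295.7 -315.3 -336.2 -355.4
 -375.7]
line [-0.0163 -0.0032] -168.95754998294294
line [-0.049  -0.0033] -176.114874318423
[(np.int32(56), array([435.73214286, 354.14285714]), array([ 0.479, -0.134,  0.09 ]))]
wall deg -224.2333743237477 entry [0.4856 0.0279]
```

```bash
python3 -m creep '[[[0,0,8],0],[[0,0,25],0],[[0,0,45],0],[[0,0,62],0],[[0,0,75],0]]'
python3 - <<'E'
from h import *
c=camera("wrist");z=c["z_map"];T=np.array(c["extrinsics"]);o=manip.get_obs()
for v in range(282,312,3):
  for u in(314,330):
    d=z[v,u];P=T[:3,:3].T@(np.array([(u-c["cx"])/c["fx"]*d,(v-c["cy"])/c["fy"]*d,d])-T[:3,3]);print(v,u,P.round(4), (R.from_quat(o["ee_rot"]).inv().apply(P-o["position"])*1000).round(1))
print(o["position"])
E
```

```text
clock: 2.75
position: [0.4825, 0.0259, 0.2068]
ee_rot: [0.921, 0.389, -0.001, -0.0]
ft_force: [-0.4, 0.8, 0.2]
grip_width: 0.003
grasp_force: 0.0
282 314 [0.4691 0.0197 0.0793] [-12.7  -4.4 125.7]
282 330 [0.4797 0.0162 0.0897] [ -7.8   5.6 115.3]
285 314 [0.4672 0.0179 0.0783] [-15.3  -4.5 126.7]
285 330 [0.4779 0.0144 0.0885] [-10.4   5.7 116.4]
288 314 [0.4869 0.0362 0.1369] [11.3 -3.3 68. ]
288 330 [0.4923 0.0312 0.1374] [11.6  4.1 67.4]
291 314 [0.4871 0.0363 0.1406] [11.6 -3.2 64.3]
291 330 [0.4923 0.0313 0.1406] [11.7  4.  64.2]
294 314 [0.4872 0.0363 0.1435] [11.6 -3.2 61.4]
294 330 [0.4924 0.0315 0.1438] [11.8  3.9 61. ]
297 314 [0.4872 0.0363 0.1462] [11.6 -3.1 58.6]
297 330 [0.4923 0.0315 0.1465] [11.7  3.8 58.3]
300 314 [0.4875 0.0365 0.1496] [11.9 -3.1 55.3]
300 330 [0.492  0.0312 0.1484] [11.3  3.8 56.5]
303 314 [0.4876 0.0364 0.1523] [12.  -3.  52.6]
303 330 [0.4919 0.0312 0.1509] [11.2  3.7 54. ]
306 314 [0.4876 0.0364 0.1548] [12.  -3.  50.1]
306 330 [0.4923 0.0318 0.1546] [11.9  3.6 50.3]
309 314 [0.4873 0.036  0.1563] [11.5 -3.  48.6]
309 330 [0.4925 0.0322 0.1578] [12.3  3.5 47.1]
[0.48163019 0.02574916 0.20491287]
```

```bash
python3 -m creep '[[[0,0,10],0],[[0,0,20],0],[[0,0,29],0],[[0,0,34],0],[[0,0,37],0]]'
python3 -m creep '[[[2,0,0],0],[[4,0,0],0],[[7,0,0],0],[[9,0,0],0],[[10,0,0],0]]'
python3 -m creep '[[[1,0,0],0],[[2,0,0],0],[[2,0,0],0],[[2,0,0],0],[[2,0,0],0]]'
```

```text
clock: 3.22
position: [0.4831, 0.0263, 0.1712]
ee_rot: [0.921, 0.391, -0.0, -0.0]
ft_force: [0.9, 0.4, -0.2]
grip_width: -0.001
grasp_force: 0.0
clock: 3.63
position: [0.4904, 0.0334, 0.1721]
ee_rot: [0.921, 0.391, -0.0, 0.0]
ft_force: [-3.8, -3.2, 3.2]
grip_width: 0.002
grasp_force: 2.3
clock: 4.05
position: [0.4916, 0.0347, 0.1719]
ee_rot: [0.921, 0.391, -0.0, 0.0]
ft_force: [-3.2, -4.2, 3.3]
grip_width: 0.004
grasp_force: 2.2
```

```bash
python3 -m creep '[[[0,0,-1],0],[[0,0,-2],0],[[0,0,-3],0],[[0,0,-3],0],[[0,0,-3],0]]'
python3 - <<'E'
from h import *
c=camera("wrist");save(c,"w2");o=manip.get_obs();print(o["position"],o["ft_force"])
E
```

```text
clock: 4.47
position: [0.4913, 0.0351, 0.1747]
ee_rot: [0.92, 0.391, -0.0, -0.0]
ft_force: [-2.8, -0.9, -1.9]
grip_width: 0.001
grasp_force: 2.0
[0.4913351  0.03510812 0.17469245] [-4.79027879 -0.19239947 -1.80633528]
```

View pics/w2.png

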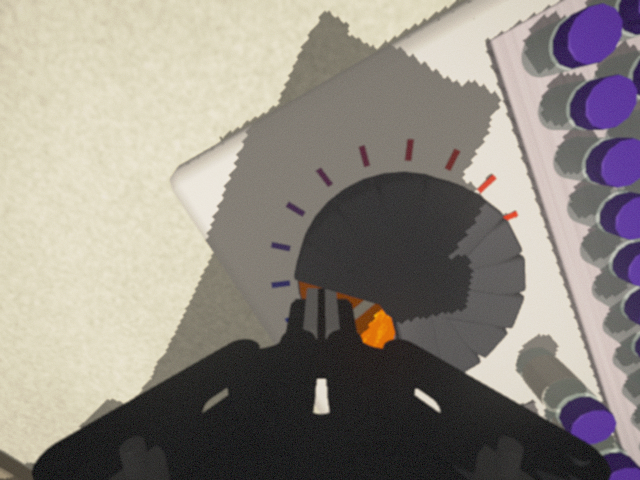

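Wrist view: the fingertip at (322,300) is inside the pocket, against its clockwise wall. Now I'll push round slowly about the axis.

```bash
python3 -m creep '[[[1.4,-0.4,0.5],0.035],[[2.8,-0.7,1],0.07],[[4.2,-0.9,1.5],0.105],[[5.6,-1.2,2],0.14],[[7,-1.3,2],0.175]]'
python3 -m creep '[[[1.4,-0.4,0],0.035],[[2.8,-0.7,0],0.07],[[4.2,-0.9,0],0.105],[[4.2,-0.9,0],0.105],[[4.2,-0.9,0],0.105]]'
python3 - <<'E'
from h import *
o=manip.get_obs();p=o["position"][:2]-[.5261,.015];x=R.from_quat(o["ee_rot"]).as_matrix()[:2,0]
print("tool x deg",np.degrees(np.arctan2(x[1],x[0])),"tang",p@x,"rad",p@[-x[1],x[0]],o["position"][2],o["ft_force"])
c=camera("wrist");save(c,"w3")
E
```

```text
clock: 4.93
position: [0.4965, 0.0415, 0.1734]
ee_rot: [0.951, 0.308, 0.001, 0.0]
ft_force: [-0.2, 0.5, 0.1]
grip_width: 0.0
grasp_force: 0.0
clock: 5.35
position: [0.4988, 0.0442, 0.1732]
ee_rot: [0.966, 0.259, 0.0, 0.0]
ft_force: [-2.4, -1.5, 3.3]
grip_width: -0.005
grasp_force: 1.6
tool x deg 30.02498683638048 tang -0.009055936997413572 rad 0.03895800812165371 0.1732127315375557 [-2.35349838 -1.54038005  3.31736573]
```

View pics/w3.png

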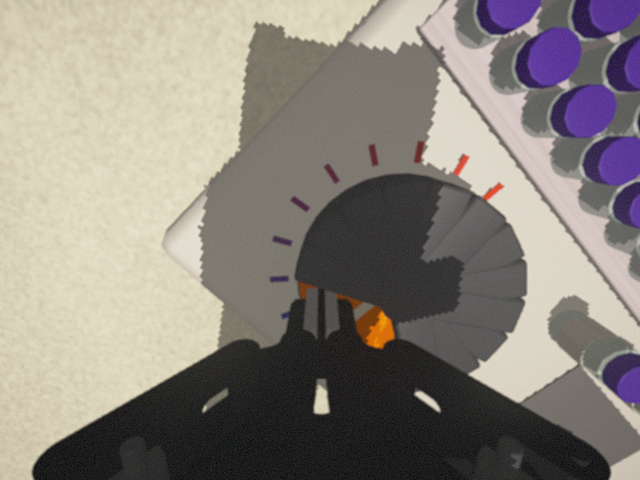

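The finger is still on the wall and the dial is about one click round. Next, about 40° more in 10° calls, then a check.

```bash
cat > chk.py <<'E'
from h import *
o=manip.get_obs();p=o["position"][:2]-[.5261,.015];x=R.from_quat(o["ee_rot"]).as_matrix()[:2,0]
t=p@x;r=p@[-x[1],x[0]];a=np.degrees(np.arctan2(x[1],x[0]))
print("toolx",a.round(1),"tang",t.round(4),"rad",r.round(4),"z",o["position"][2].round(4),"F",o["ft_force"].round(1),"phi",(135.8-(a+90-np.degrees(np.arctan2(t+.011,r)))).round(1),o["clock"])
E
for i in 1; do
python3 -m creep '[[[1.4,-0.4,0],0.035],[[2.8,-0.7,0],0.07],[[4.2,-0.9,0],0.105],[[5.6,-1.2,0],0.14],[[7,-1.3,0],0.175]]'>/dev/null; python3 chk.py
python3 -m creep '[[[1.4,-0.4,0],0.035],[[2.8,-0.7,0],0.07],[[4.2,-0.9,0],0.105],[[5.6,-1.2,0],0.14],[[7,-1.3,0],0.175]]'>/dev/null; python3 chk.py
python3 -m creep '[[[1.4,-0.4,0],0.035],[[2.8,-0.7,0],0.07],[[4.2,-0.9,0],0.105],[[5.6,-1.2,0],0.14],[[7,-1.3,0],0.175]]'>/dev/null; python3 chk.py
python3 -m creep '[[[1.4,-0.4,0],0.035],[[2.8,-0.7,0],0.07],[[4.2,-0.9,0],0.105],[[5.6,-1.2,0],0.14],[[5.6,-1.2,0],0.14]]'>/dev/null; python3 chk.py
done
python3 -c "
from h import *
save(camera('top'),'t2');c=camera('top');cv2.imwrite('pics/t2c.png',cv2.resize(c['pixels'][190:300,270:440],None,fx=4.5,fy=4.5,interpolation=cv2.INTER_CUBIC)[:,:,::-1])
save(camera('wrist'),'w4')"
```

```text
toolx 19.9 tang -0.0091 rad 0.0393 z 0.1731 F [-0.9  0.7  0.6] phi 28.7 5.8167
toolx 9.9 tang -0.009 rad 0.0398 z 0.1731 F [-2.6 -0.5  1.1] phi 38.9 6.2333
toolx -0.2 tang -0.0094 rad 0.0401 z 0.173 F [-2.2 -1.   1.3] phi 48.3 6.65
toolx -8.2 tang -0.0089 rad 0.0406 z 0.1732 F [ 0.1 -0.2  0.9] phi 56.9 7.0667
```

View pics/w4.png

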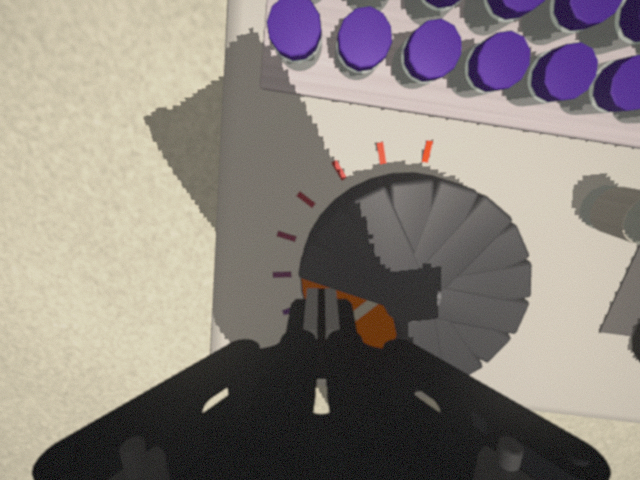

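Wrist view: the pocket wall edge (301,281) sits near mark 5, with marks 5 to 10 running from (282,274) to (428,150). That fits stop 3, with the finger free. Now the last click.

```bash
python3 -m creep '[[[1.4,-0.4,0],0.035],[[2.8,-0.7,0],0.07],[[4.2,-0.9,0],0.105],[[5.6,-1.2,0],0.14],[[7,-1.3,0],0.175]]'>/dev/null; python3 chk.py
python3 -m creep '[[[1.4,-0.4,0],0.035],[[2.8,-0.7,0],0.07],[[4.2,-0.9,0],0.105],[[5,-1,0],0.123],[[5,-1,0],0.123]]'>/dev/null; python3 chk.py
python3 -m creep '[[[0,0,0],0],[[0,0,0],0],[[0,0,0],0]]'>/dev/null; python3 chk.py
```

```text
toolx -18.2 tang -0.0105 rad 0.0404 z 0.1727 F [-4.6  0.5  2.4] phi 64.6 7.6333
toolx -25.2 tang -0.0096 rad 0.0404 z 0.173 F [-0.1 -0.7  0.7] phi 73.0 8.05
toolx -25.2 tang -0.0098 rad 0.0404 z 0.1729 F [-0.7 -0.1 -0.5] phi 72.7 8.3
```

The force dropped to nothing, so the last click has snapped in. Back off the wall, lift and look.

```bash
python3 -m creep '[[[-2,0,0],0],[[-5,0,0],0],[[-8,0,0],0],[[-9,0,-4],0],[[-9,0,-12],0]]'
python3 -m creep '[[[0,0,-15],0],[[0,0,-40],0],[[0,0,-65],0],[[0,0,-80],0],[[0,0,-85],0]]'
python3 chk.py
python3 -c "
from h import *
c=camera('wrist');save(c,'w5');T=c['extrinsics'];print(proj(c,np.array([.5261,.015,.111])))
for k in range(11):
  a=np.radians(-175.3-20*k);print(k,np.round(proj(c,np.array([.5261+.038*np.cos(a),.015+.038*np.sin(a),.089]))))"
```

```text
clock: 8.72
position: [0.5255, 0.0597, 0.1846]
ee_rot: [0.976, -0.218, -0.001, 0.0]
ft_force: [-0.3, 0.1, 0.5]
grip_width: -0.005
grasp_force: 0.0
clock: 9.13
position: [0.5273, 0.0599, 0.2734]
ee_rot: [0.976, -0.218, 0.002, -0.0]
ft_force: [1.2, -0.8, -0.4]
grip_width: -0.002
grasp_force: 0.0
toolx -25.2 tang -0.018 rad 0.0411 z 0.2734 F [ 1.2 -0.8 -0.4] phi 61.3 9.1333
(np.float64(378.7609280326005), np.float64(221.09770055249643))
0 [396. 254.]
1 [380. 259.]
2 [364. 259.]
3 [349. 254.]
4 [336. 244.]
5 [328. 230.]
6 [326. 214.]
7 [329. 197.]
8 [337. 183.]
9 [351. 171.]
10 [368. 165.]
```

View pics/w5.png

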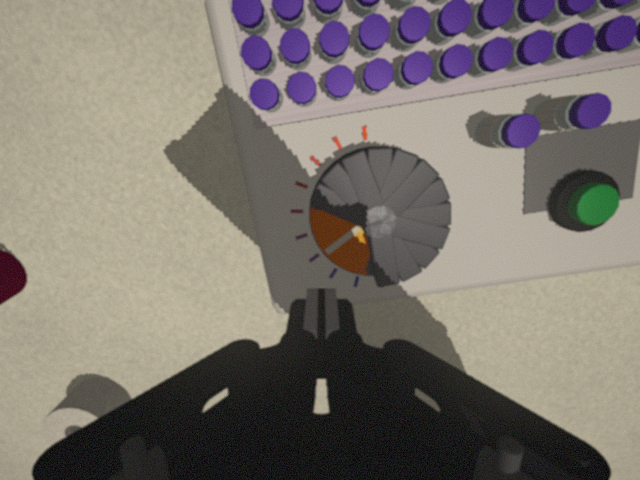

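Wrist view: the white line runs from (357,233) to (330,250). It points at the predicted stop 4 position (336,244), so the dial is set. The green button is at (597,205).

Run:
```python
from h import *
c=camera("wrist");o=manip.get_obs();z=c["z_map"];T=np.array(c["extrinsics"])
h=cv2.cvtColor(c["pixels"],cv2.COLOR_RGB2HSV);g=cv2.inRange(h,(45,90,40),(85,255,255));k,l,s,ce=cv2.connectedComponentsWithStats(g);i=1+np.argmax(s[1:,4])
d=np.median(z[l==i]);u,v=ce[i];P=T[:3,:3].T@(np.array([(u-c["cx"])/c["fx"]*d,(v-c["cy"])/c["fy"]*d,d])-T[:3,3])
print(ce[i],P.round(4));t=np.array([(P[0]+.467)/2,(P[1]-.1375)/2,P[2]])
print(o["position"],(R.from_quat(o["ee_rot"]).inv().apply(P-o["position"])*1000).round(1))
```

```text
[594.17701291 202.80639213] [ 0.4683 -0.1342  0.1005]
[0.5267055  0.05959416 0.2709828 ] [ 29.4 200.4 170.4]
```

```bash
python3 -m creep '[[[2,12,0],0],[[7,48,0],0],[[12,86,0],0],[[18,125,0],0],[[23,160,0],0]]'>/dev/null
python3 -m creep '[[[4,28,0],0],[[6,40,0],0],[[6,42,10],0],[[6,42,35],0],[[6,42,55],0]]'
python3 -m creep '[[[0,0,12],0],[[0,0,22],0],[[0,0,30],0],[[0,0,35],0],[[0,0,37],0]]'
python3 - <<'E'
from h import *
o=manip.get_obs();print(o["position"].round(4),o["ft_force"].round(1),(R.from_quat(o["ee_rot"]).inv().apply(np.array([.468,-.1355,.1])-o["position"])*1000).round(1))
E
```

```text
clock: 10.07
position: [0.4661, -0.1348, 0.2126]
ee_rot: [0.976, -0.218, -0.0, -0.0]
ft_force: [-0.3, 0.1, 0.7]
grip_width: -0.001
grasp_force: 0.0
clock: 10.48
position: [0.4664, -0.1351, 0.1771]
ee_rot: [0.976, -0.218, -0.0, -0.0]
ft_force: [-0.4, 0.5, 0.4]
grip_width: -0.002
grasp_force: 0.0
[ 0.4664 -0.1351  0.1771] [-0.4  0.5  0.4] [ 1.7 -0.4 77.1]
```

```bash
python3 -m creep '[[[1,0,1],0],[[1,0,3],0],[[1,0,5],0],[[1,0,6],0],[[1,0,6],0]]'
python3 -m creep '[[[0,0,1],0],[[0,0,2],0],[[0,0,3],0],[[0,0,4],0],[[0,0,4],0]]'
python3 -m creep '[[[0,0,1],0],[[0,0,2],0],[[0,0,3],0],[[0,0,3],0],[[0,0,3],0]]'
```

```text
clock: 10.9
position: [0.4679, -0.1361, 0.1724]
ee_rot: [0.976, -0.218, 0.001, 0.0]
ft_force: [1.5, 0.3, 1.9]
grip_width: -0.004
grasp_force: 1.3
clock: 11.32
position: [0.4679, -0.1361, 0.1687]
ee_rot: [0.976, -0.218, 0.001, 0.0]
ft_force: [0.4, 0.3, 8.5]
grip_width: -0.004
grasp_force: 4.4
clock: 11.73
position: [0.4681, -0.1361, 0.1681]
ee_rot: [0.976, -0.218, 0.001, 0.001]
ft_force: [-12.5, 3.5, 40.1]
grip_width: 0.002
grasp_force: 20.0
```

The button bottomed out: the force rose steeply with almost no further travel. Release and retreat.

```bash
python3 -m creep '[[[0,0,-4],0],[[0,0,-9],0],[[0,0,-15],0],[[0,0,-25],0],[[0,0,-40],0]]'
python3 -m creep '[[[-5,0,-25],0],[[-20,0,-50],0],[[-40,0,-70],0],[[-55,0,-80],0],[[-60,0,-80],0]]'
python3 -m creep '[[[0,0,0],0],[[0,0,0],0],[[0,0,0],0],[[0,0,0],0],[[0,0,0],0]]'
python3 -c "
from h import *
a=camera('top')['pixels'][190:300,270:440];b=camera('wrist')['pixels']
a=cv2.resize(a,(620,400),interpolation=cv2.INTER_CUBIC);cv2.imwrite('pics/f1.png',a[:,:,::-1]);cv2.imwrite('pics/f2.png',b[:,:,::-1])"
```

```text
clock: 12.15
position: [0.4663, -0.1358, 0.2043]
ee_rot: [0.976, -0.218, -0.002, -0.0]
ft_force: [0.4, 0.2, -0.6]
grip_width: 0.003
grasp_force: 0.0
clock: 12.57
position: [0.4124, -0.1098, 0.2873]
ee_rot: [0.976, -0.218, 0.001, 0.001]
ft_force: [0.5, 0.4, 0.3]
grip_width: -0.001
grasp_force: 0.0
clock: 12.98
position: [0.4133, -0.1106, 0.2842]
ee_rot: [0.976, -0.218, -0.001, -0.0]
ft_force: [-0.1, -0.5, 0.7]
grip_width: -0.001
grasp_force: 0.0
```

View pics/f2.png

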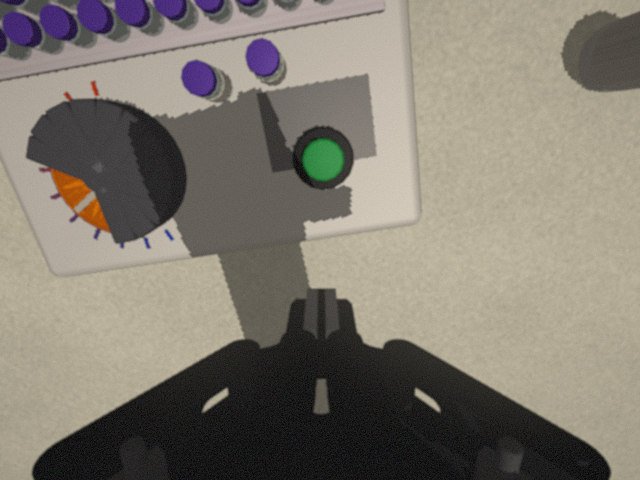

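The white line (85,203) points at the fifth mark, (73,218), counting from the blue one at (169,235). So the dial rests at stop 4. The button (323,158) is up, the vials are standing and the finger is clear of everything.

```bash
python3 -c "
from workcell import manip
print(manip.hand_in())"
```

```text
the job is handed in; nothing more can be done
None
```

I turned the dial four clicks clockwise, from stop 0 to stop 4, then pressed the start button fully down and released it; the last picture showed the dial in its click and the finger clear. The press peaked at about 40 N at the fingertip as the button bottomed out, and the job was handed in at about 13 s with no verdict returned.

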